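# Draw the sprung retaining ring out of a spindle bearing housing

### The arm

A 6-joint arm with a two-finger parallel gripper is mounted at the origin on a cart in front of the work surface, level with it; the furniture and walls round the work are solid. World frame = base frame: x ahead of the robot, y to its left, z up, the work surface at z = 0. Lengths are in m, angles in degrees, forces in N, time in s.
With the tool pointing down it reaches from about 0.4 to 0.825 m from the base axis. Payload 7 kg.
Tool frame: the origin (TCP) lies at the very end of the fingers, on their centre line; the grasp point (between the pads) lies 19 mm behind it (r.grip_depth is the distance from the TCP to the grasp point, in m); z points along the fingers, y is the line along which they close (so a half turn about z gives the same grasp; the last joint's range is limited). The gripper opens to 88 mm and grips with 3 to 60 N. Pads are 19 mm wide; open, the fingers measure 130 mm over their backs; the gripper's body (78 mm by 193 mm) begins 47 mm behind the grasp point.
Start: joints at [79.704, 20.546, 0.682, 0, -70.136, -16.507], TCP at [0.304, 0.602, 0.227] pointing down, gripper open.
Joint ranges: [-176.03, 176.03], [-82.01, 121.73], [-58.28, 71.71], [-173.87, 95.51], [-174.79, -0.11], [-173.66, 173.66]. Speed limits (degrees/s): [136.94, 136.94, 172.46, 180, 180, 180].

### API

Orientations are given as [roll, pitch, yaw] about the fixed x, y, z axes, in that order (R = Rz(yaw) Ry(pitch) Rx(roll)).
In Python, from plant import r gives the robot as it stands.
- The arm moves only by the tool play_rows, never from a script. Its argument "rows" is a list that holds one entry, the list of rows, each a list of 5 numbers: the closure, from 0 (fully open) to 1 (shut), then the shift along the tool's x, y, z each as a share of 0.5 m, from -1 to 1, then the turn about the tool's z as a share of 1.5 rad, from -1 to 1. A call has exactly 8 rows; each row is the pose to reach, as a shift and turn from the pose commanded when the call began, along the tool's axes at that moment; what a row does not reach only later rows make up. A row lasts 1/12 s, in which the tool goes at most 41.7 mm and 7.16 degrees, less where a joint would pass 70% of its speed; a pose out of reach is approached as far as the arm can. A call with a number of a shift or a turn outside -1 to 1 is refused whole. A call with a gripper value outside its range is refused whole. The fingers move at their own pace and stop on an object; "squeeze" is the grip in N (left out, the last holds). Time passes only in rows, so rows that repeat a pose let the fingers close, or fill a call up. It gives the time, the measured TCP pose, the force, the opening and the grip force at its end, in the units of the state.
- r.get_state(): the state, without advancing time (a new reading comes with each control period).
- r.capture(name): name is "scene" or "top"; returns the picture (420x560x3 uint8, red, green, blue); there is no depth.
- r.camera_info(name): a dict with "fovy" (degrees; the focal length in pixels is half the picture's height over the tangent of half this angle, whatever the lens; pixels are square), "cx", "cy" (the principal point, pixels), "pose" (4x4, takes a point from camera to world coordinates). Camera axes: x right, y down, z forward; pixel columns grow to the right and rows downward; lengths in m; the calibration is good to about 2 mm. A picture is of the moment at which its call begins. camera_info takes no time and is no camera call.
- r.close_job(): hands the job in; it is judged then, once.
The state is a dict: "time_s": time; "joints": joint angles; "qd": joint speeds; "joint_torque": joint torques, N m; "tcp_pos": TCP position; "eef_rot": TCP orientation; "contact_force": force on the tool from outside, world axes, zero at the start; "moment": the same for the moment, N m; "gripper_width": finger opening in m; "gripper_force": force on a finger pad.
Only numpy, scipy, OpenCV 4.12 (cv2) and the standard library are available. Lean on these libraries where they do the work, as an engineer would, in place of code of your own. Each camera call takes 0.05 s, during which the arm holds its last target. There are 200 camera calls.

### The job

Take the sprung ring tweezers out of the wooden tool block, set their tips over the two upright tabs of the retaining ring in the bearing housing from the outside, and, with the ring still in its seat, squeeze until the tips stand at their marked gap (15 mm; the black band on the guide pin shows just outside the far blade). Keep that gap steady while you draw the ring up out of the housing, and finish while still holding it in the tweezer tips, squeezed at the mark, level and still, about 8 cm above the bench and clear of everything. Never squeeze so far that the ring is overstrained (tips under 10 mm apart), do not touch the ring with the gripper fingers, and leave the things lying about where they are.

Things in the scene. Friction and masses are not known exactly. Their poses are not given: they have to be found in the camera images.
- ring_tweezers: Sprung steel tweezers for retaining rings, 110 mm tall, 60 g, standing tips down in the slot of the tool block, bow up. Origin midway between the two tip ends; z points up to the bow; the blades close along y (blade l on the +y side, r on the -y side), both together, about the bow at z = 100 mm. A guide pin with a black band crosses them at z = 42 mm, as an indicator only.
- pinch (a point): On the axis of the tweezers at z = 67 mm, between the ribbed flat grips (z 53 to 85 mm, 14 mm wide in x). Pinch here, closing along y. The bow ends 43 mm above it. Finger opening: about 30 mm meets the open grips, 26 mm gives a tip gap of 33 mm (to pass over the tabs), 18 mm the mark, grips parallel; 1 mm moves the gap about 2 mm. Pinch: 2 N at first, 7 N at the mark, 10 to 15 N with the ring.
- tip_l (a point): Lower end of the inner face of tip l (+y side). The distance between tip_l and tip_r is the tip gap: 41 mm open, 15 mm at the mark. The end block of each tip is 8 mm wide in x, 15 mm tall and 3.5 mm thick.
- tool_block: Hardwood block 58 x 120 x 44 mm, fixed to the bench; origin at the centre of its underside, z up. The tweezers stand in a slot 12 mm (x) by 54 mm (y), 35 mm deep, at the centre of its top. Four small drilled holes in it are empty.
- tip_r (a point): Lower end of the inner face of tip r, on the -y side of the tweezers.
- housing: Grey bearing housing, fixed to the bench: flange 100 x 100 x 10 mm, round boss 82 mm across, 29 mm tall, with a sealed bearing in it. Origin at the centre of the underside, z up; -x is the side of the ring's opening. The ring lies on the bearing at z = 22 mm under two lips (+y and -y sides, from z = 25.6 to 29 mm) that overhang its outer edge by 1.5 mm.
- ring: Sprung steel retaining ring, 61 mm across, 3 mm thick, 18 g, open at its -x side, loose in the housing. Origin at the centre of the underside, z up. Two arms turn about the back (+x side), spring outward and end in upright tabs. With 18 mm or less over the tabs the arms come out from under the lips; at 15 mm the tabs' outer faces are parallel. It takes 1 to 3 N at each tab.
- tab_l (a point): Middle of the top edge of the outer face of the ring's tab on its +y side. The tabs stand 22.5 mm to the -x side of the ring's centre, 8 mm wide in x, 3 mm thick, tops 19 mm above the ring's underside (41 mm above the bench at first), 28 mm over their outer faces when relaxed. Tips 31 mm above the bench clear the boss and meet the upper 10 mm of the tabs.
- tab_r (a point): The same point of the tab on the -y side.
- cutter_wheel: Bystander: a toothed steel cutter wheel, 60 mm across, 7 mm thick, lying flat. Leave it.
- padlock: Bystander: a brass padlock 59 x 40 x 15 mm lying flat. Leave it.
- loupe: Bystander: a black eye loupe, 39 mm across, 34 mm tall, standing on its rim. Leave it.
Not all that is in view belongs to the job. Leave any purple look-alike of the ring alone.

How it is judged:
By the outcome, as a careful person would: the job done as asked, in the order asked, and still so for the second after the job is handed in, while the arm keeps its last pose, push and grip.
It also fails if it takes over 50 s, if anything falls off the work surface, if the arm or the gripper's body presses on something with over 40 N, if the wrist force passes 120 N, or if a joint passes its speed limit or range.

## Working session

There is one attempt and no reset: what is moved stays moved. The work goes in short steps, Python scripts to look and compute and a tool call to move; the robot and the scene stay as the last step left them, time stands still between calls to the robot, and variables do not carry over. Pictures are saved under pics/ and viewed, at most 10 in all, crops included, and the job is handed in when it is done.

Besides the shell and the picture viewer there is one more tool, called after "Request:" by a JSON object that holds its "fn" and its "kwargs", one argument or row to a line. play_rows: Moves the arm, as the interface text tells. Its arguments: {"type":"object","properties":{"rows":{"type":"array","items":{"type":"array","items":{"type":"array","items":{"type":"number"}}}},"squeeze":{"type":"number"}},"required":["rows"]}

```bash
mkdir -p pics; ls
python3 - <<'E'
from plant import r
import cv2,numpy as np
for n in("scene","top"):
    i=r.camera_info(n);print(n,i["fovy"],i["cx"],i["cy"],np.round(i["pose"],4).tolist(),{k:v for k,v in i.items() if k not in("fovy","cx","cy","pose")})
    cv2.imwrite(f"pics/{n}0.png",r.capture(n)[:,:,::-1])
print(r.get_state(), r.grip_depth)
E
```

```text
pics
scene 53.212151551814344 277.9175249243714 203.1236697083315 [[0.7308, -0.5239, 0.4375, 0.1614], [-0.6823, -0.5428, 0.4897, -0.2945], [-0.0191, -0.6564, -0.7541, 0.7187], [0.0, 0.0, 0.0, 1.0]] {}
top 49.08315868576018 282.13685256415334 212.36930428139928 [[0.0734, -0.9737, 0.2155, 0.3563], [-0.9973, -0.0707, 0.0206, 0.1091], [-0.0049, -0.2165, -0.9763, 0.905], [0.0, 0.0, 0.0, 1.0]] {}
{'time_s': 0.1, 'joints': array([ 7.97033427e+01,  2.05878810e+01,  6.40998740e-01, -1.74521197e-02,
       -7.01343178e+01, -1.65071086e+01]), 'qd': array([-0.0016482 , -0.0201079 ,  0.14281517,  0.12772669, -0.05962765,
       -0.09771781]), 'joint_torque': array([-1.36026883e-03, -5.84165347e+01,  2.93748826e+01,  7.01532885e+00,
        1.01840752e-02, -5.22962887e-05]), 'tcp_pos': array([0.30421342, 0.60210143, 0.22572606]), 'eef_rot': array([ 1.79917485e+02, -7.34294242e-03, -2.68097027e+01]), 'contact_force': array([ 0.61395311, -0.44273797,  0.05474959]), 'moment': array([-0.00957207, -0.02474092, -0.02429706]), 'gripper_force': 0.0, 'gripper_width': 0.0880404573825964} 0.0188
```

View pics/top0.png

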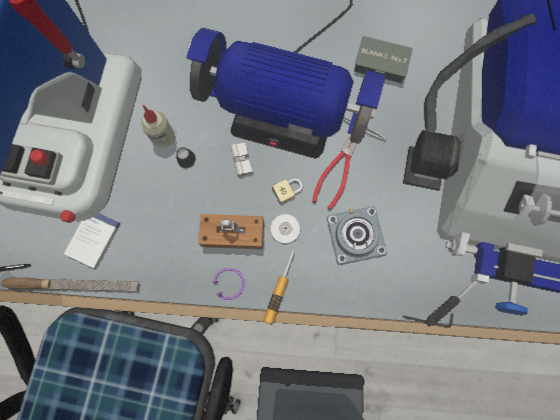

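View pics/scene0.png

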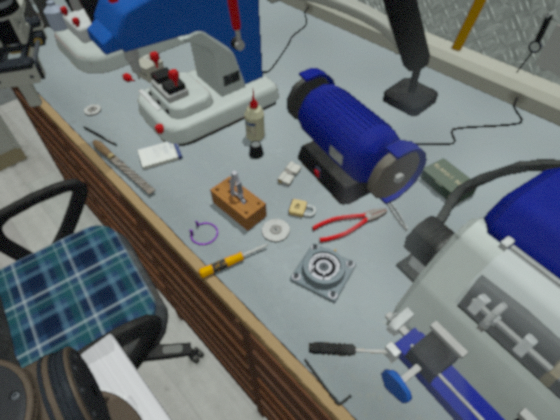

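The top view shows the tool block with the tweezers near (231,231), the housing near (357,234) and the cutter wheel near (285,229). The purple look-alike ring is near (228,284). I'll enlarge the two work areas next.

```bash
cat > h.py <<'E'
import numpy as np,cv2
from plant import r
def cam(n):
    i=r.camera_info(n);P=np.array(i["pose"]);return 210/np.tan(np.radians(i["fovy"]/2)),i["cx"],i["cy"],P
def ray(n,u,v):
    f,cx,cy,P=cam(n);d=P[:3,:3]@np.array([(u-cx)/f,(v-cy)/f,1]);return P[:3,3],d/np.linalg.norm(d)
def onz(n,u,v,z):
    o,d=ray(n,u,v);return o+d*(z-o[2])/d[2]
def tri(a,b):
    o1,d1=ray("scene",*a);o2,d2=ray("top",*b)
    t=np.linalg.lstsq(np.c_[d1,-d2],o2-o1,rcond=None)[0];p,q=o1+t[0]*d1,o2+t[1]*d2
    return (p+q)/2,np.linalg.norm(p-q)
def proj(n,p):
    f,cx,cy,P=cam(n);c=P[:3,:3].T@(np.array(p)-P[:3,3]);return np.array([cx+f*c[0]/c[2],cy+f*c[1]/c[2]])
E
python3 - <<'E'
import cv2,numpy as np
t=cv2.imread("pics/top0.png");s=cv2.imread("pics/scene0.png")
up=lambda c:cv2.resize(c,(400,300),interpolation=cv2.INTER_CUBIC)
A=np.vstack([np.hstack([up(t[202:262,192:272]),up(t[204:264,317:397])]),np.hstack([up(s[167:227,199:279]),up(s[237:297,284:364])])])
cv2.imwrite("pics/z.png",A)
E
```

```text
(no output)
```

View pics/z.png

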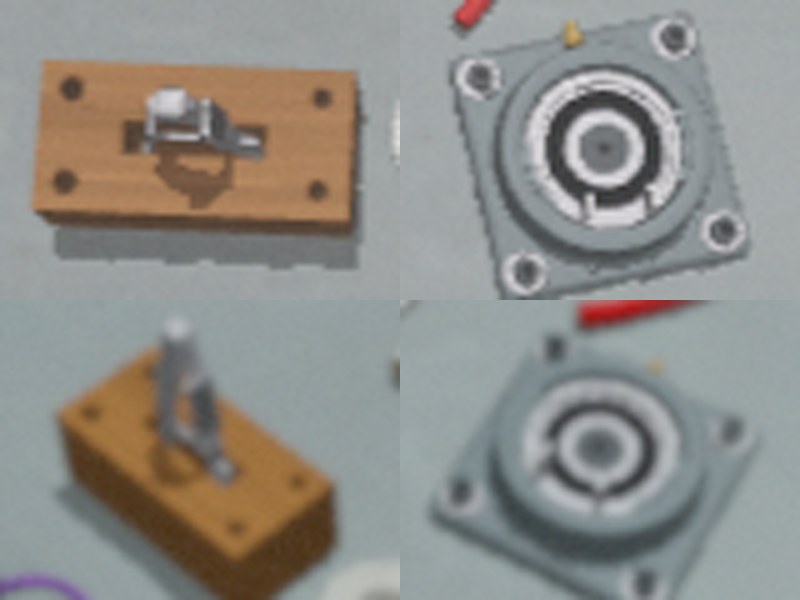

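The block's top-face corners and the housing's flange corners are clear in both views. The ring opens toward image-down in the top view, which is about world -x.

Run:
```python
from h import *
np.set_printoptions(precision=4,suppress=True)
T=lambda c,o:[(o[0]+a/5-.4,o[1]+b/5-.4) for a,b in c]
def rep(n,cs,z):
    p=np.array([onz(n,u,v,z) for u,v in cs]);print(n,p[:,:2].tolist(),'c',p.mean(0));print(' sides',np.linalg.norm(np.roll(p,-1,0)-p,axis=1));
    e=np.roll(p,-1,0)-p;print(' ang',np.degrees(np.arctan2(e[:,1],e[:,0])))
rep("top",T([(43,60),(357,72),(352,222),(35,208)],(192,202)),.044)
rep("scene",T([(55,114),(158,48),(335,186),(236,260)],(199,167)),.044)
print("housing bolts")
rep("top",T([(80,77),(275,37),(322,230),(125,272)],(317,204)),.010)
rep("scene",T([(155,49),(333,131),(245,286),(60,192)],(284,237)),.010)
print("bow", tri(T([(178,30)],(199,167))[0],T([(172,101)],(192,202))[0]))
```

```text
top [[0.5325534773034057, 0.28385692290366826], [0.5365872033617971, 0.16329893977030763], [0.47874886195682775, 0.16040915440795026], [0.4753444241962941, 0.28046243555953804]] c [0.5058 0.222  0.044 ]
 sides [0.1206 0.0579 0.1201 0.0573]
 ang [ -88.0837 -177.1397   91.6243    3.3957]
scene [[0.47179133256963857, 0.27765321784286745], [0.5302298590070385, 0.2779338552775711], [0.5326549350964764, 0.1604718374923781], [0.47597810196478746, 0.15877320362258757]] c [0.5027 0.2187 0.044 ]
 sides [0.0584 0.1175 0.0567 0.119 ]
 ang [   0.2751  -88.8173 -178.2833   92.017 ]
housing bolts
top [[0.5476484209021975, 0.02705312646874926], [0.5695365286124282, -0.049606542941579276], [0.49344854926421955, -0.07036546682513535], [0.4713787762797043, 0.005702734418293248]] c [ 0.5205 -0.0218  0.01  ]
 sides [0.0797 0.0789 0.0792 0.0792]
 ang [ -74.0647 -164.7395  106.1791   15.6387]
scene [[0.5464144344741352, 0.02731655223673496], [0.568678542108102, -0.04895087782185367], [0.49229640025130567, -0.07105836272734806], [0.4706697151425262, 0.006036567421998318]] c [ 0.5195 -0.0217  0.01  ]
 sides [0.0795 0.0795 0.0801 0.0787]
 ang [ -73.7263 -163.8578  105.6699   15.6924]
bow (array([0.5069, 0.2236, 0.1106]), np.float64(0.0013000027544359171))
```

```bash
cat >> h.py <<'E'
def plan(p,yaw):
    s=r.get_state();R,y0=s["tcp_pos"],s["eef_rot"][2]
    from scipy.spatial.transform import Rotation as Ro
    M=Ro.from_euler("xyz",s["eef_rot"],degrees=True).as_matrix()
    d=M.T@(np.array(p)-R);print("shares",np.round(d/.5,4),"turn",round(np.radians(-((yaw-y0+180)%360-180))/1.5,4),
     "t",round(s["time_s"],2),"tcp",R.round(4),"rot",s["eef_rot"].round(2),"F",s["contact_force"].round(1),"w",round(s["gripper_width"]*1e3,1),"gf",round(s["gripper_force"],1))
E
python3 -c "
from h import *
plan([.505,.2215,.2],1.8)"
```

```text
shares [0.7017 0.4982 0.0523] turn -0.3329 t 0.1 tcp [0.3042 0.6021 0.2257] rot [ 1.7992e+02 -1.0000e-02 -2.6810e+01] F [ 0.6 -0.4  0.1] w 88.0 gf 0.0
```

Request:
{"fn": "play_rows", "kwargs": {
  "rows": [
    [[0.2,0.06,0.04,0.0,-0.05],[0.4,0.13,0.09,0.0,-0.12],[0.45,0.19,0.13,0.0,-0.2],[0.45,0.25,0.18,0.0,-0.28],[0.45,0.31,0.22,0.0,-0.333],[0.45,0.37,0.26,0.0,-0.333],[0.45,0.43,0.31,0.0,-0.333],[0.45,0.49,0.35,0.0,-0.333]]
  ],
  "squeeze": 10
}}

```text
time_s: 0.77
tcp_pos: [0.4442, 0.3336, 0.2264]
eef_rot: [180.0, 0.0, 1.8]
contact_force: [-0.4, 0.3, 0.3]
gripper_width: 0.0486
gripper_force: 0.0
```

```bash
python3 -c "
from h import *
plan([.505,.2215,.17],1.8)"
```

```text
shares [0.1145 0.2278 0.1128] turn 0.0003 t 0.77 tcp [0.4442 0.3336 0.2264] rot [1.7998e+02 3.0000e-02 1.8200e+00] F [-0.4  0.3  0.3] w 48.6 gf 0.0
```

Request:
{"fn": "play_rows", "kwargs": {
  "rows": [
    [[0.45,0.03,0.06,0.02,0],[0.45,0.06,0.12,0.04,0],[0.45,0.09,0.18,0.07,0],[0.45,0.115,0.228,0.113,0],[0.45,0.115,0.228,0.113,0],[0.45,0.115,0.228,0.113,0],[0.45,0.115,0.228,0.113,0],[0.45,0.115,0.228,0.113,0]]
  ]
}}

```text
time_s: 1.43
tcp_pos: [0.5054, 0.2245, 0.1707]
eef_rot: [-180.0, -0.1, 1.9]
contact_force: [0.6, 0.3, -0.1]
gripper_width: 0.0481
gripper_force: 0.0
```

Run:
```python
from h import *
plan([.505,.2215,.057],1.8)
t=r.capture("top")[:,:,::-1];s=r.capture("scene")[:,:,::-1]
cv2.imwrite("pics/t1.png",t);cv2.imwrite("pics/s1.png",s)
print([proj(n,[.505,.2215,.17]) for n in("top","scene")])
up=lambda c:cv2.resize(c,None,fx=4,fy=4,interpolation=cv2.INTER_CUBIC)
cv2.imwrite("pics/z1.png",np.hstack([up(t[170:270,182:282]),up(s[127:227,189:289])]))
```

```text
shares [-0.0012  0.0062  0.2274] turn 0.0007 t 1.43 tcp [0.5054 0.2245 0.1707] rot [-1.7996e+02 -5.0000e-02  1.8600e+00] F [ 0.6  0.3 -0.1] w 48.1 gf 0.0
[array([222.43252083, 216.23570438]), array([231.45459373, 151.84604225])]
```

View pics/z1.png

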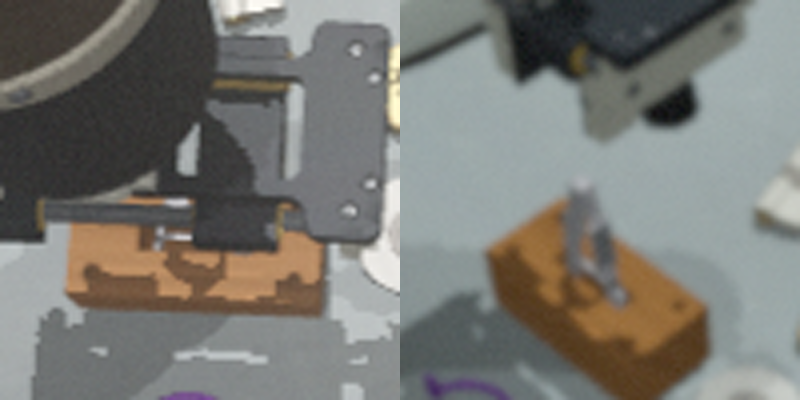

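The gripper is above the tweezers, whose bow is at scene (233,174). The opening lines up with the block, so I'll descend.

Request:
{"fn": "play_rows", "kwargs": {
  "rows": [
    [[0.45,0,0.006,0.04,0],[0.45,0,0.006,0.09,0],[0.45,0,0.006,0.14,0],[0.45,0,0.006,0.18,0],[0.45,0,0.006,0.21,0],[0.45,0,0.006,0.227,0],[0.45,0,0.006,0.227,0],[0.45,0,0.006,0.227,0]]
  ]
}}

```text
time_s: 2.2
tcp_pos: [0.5054, 0.2213, 0.057]
eef_rot: [180.0, -0.0, 1.9]
contact_force: [0.1, 0.9, 0.5]
gripper_width: 0.048
gripper_force: 0.0
```

Run:
```python
from h import *
plan([.504,.221,.057],1.8)
t=r.capture("top")[:,:,::-1];s=r.capture("scene")[:,:,::-1]
up=lambda c:cv2.resize(c,None,fx=4,fy=4,interpolation=cv2.INTER_CUBIC)
cv2.imwrite("pics/z2.png",np.hstack([up(t[170:270,182:282]),up(s[127:227,189:289])]))
```

```text
shares [-0.0029  0.0004 -0.    ] turn 0.0008 t 2.2 tcp [0.5054 0.2213 0.057 ] rot [ 1.7999e+02 -1.0000e-02  1.8700e+00] F [0.1 0.9 0.5] w 48.0 gf 0.0
```

View pics/z2.png

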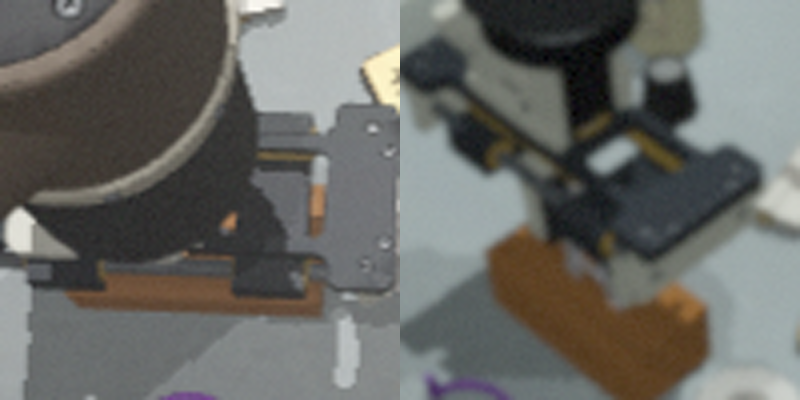

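The tweezers sit between the fingers, with no contact forces. I'll close to about 26 mm.

Request:
{"fn": "play_rows", "kwargs": {
  "rows": [
    [[0.55,0,0,0,0],[0.62,0,0,0,0],[0.65,0,0,0,0],[0.67,0,0,0,0],[0.69,0,0,0,0],[0.705,0,0,0,0],[0.705,0,0,0,0],[0.705,0,0,0,0]]
  ],
  "squeeze": 20
}}

```text
time_s: 2.97
tcp_pos: [0.5058, 0.2208, 0.057]
eef_rot: [-180.0, -0.0, 1.8]
contact_force: [-0.3, -0.2, 5.6]
gripper_width: 0.0261
gripper_force: 6.8
```

Run:
```python
from h import *
plan([.505,.2215,.130],1.8)
```

```text
shares [-0.0014 -0.0014 -0.1459] turn 0.0004 t 2.97 tcp [0.5058 0.2208 0.057 ] rot [-1.7998e+02 -5.0000e-02  1.8300e+00] F [-0.3 -0.2  5.6] w 26.1 gf 6.8
```

Request:
{"fn": "play_rows", "kwargs": {
  "rows": [
    [[0.705,0,0,-0.02,0],[0.705,0,0,-0.06,0],[0.705,0,0,-0.1,0],[0.705,0,0,-0.14,0],[0.705,0,0,-0.18,0],[0.705,0,0,-0.18,0],[0.705,0,0,-0.18,0],[0.705,0,0,-0.18,0]]
  ]
}}

```text
time_s: 3.63
tcp_pos: [0.5047, 0.2203, 0.1462]
eef_rot: [180.0, 0.1, 1.8]
contact_force: [-0.2, 0.1, -1.5]
gripper_width: 0.0255
gripper_force: 2.1
```

Run:
```python
from h import *
plan([.4984,-.028,.150],15.9)
t=r.capture("top")[:,:,::-1];s=r.capture("scene")[:,:,::-1]
cv2.imwrite("pics/t3.png",t);cv2.imwrite("pics/s3.png",s)
up=lambda c:cv2.resize(c,None,fx=4,fy=4,interpolation=cv2.INTER_CUBIC)
cv2.imwrite("pics/z3.png",np.hstack([up(t[170:270,182:282]),up(s[112:212,189:289])]))
```

```text
shares [-0.0282  0.496  -0.0075] turn -0.1642 t 3.63 tcp [0.5047 0.2203 0.1462] rot [1.7999e+02 5.0000e-02 1.7900e+00] F [-0.2  0.1 -1.5] w 25.5 gf 2.1
```

View pics/z3.png

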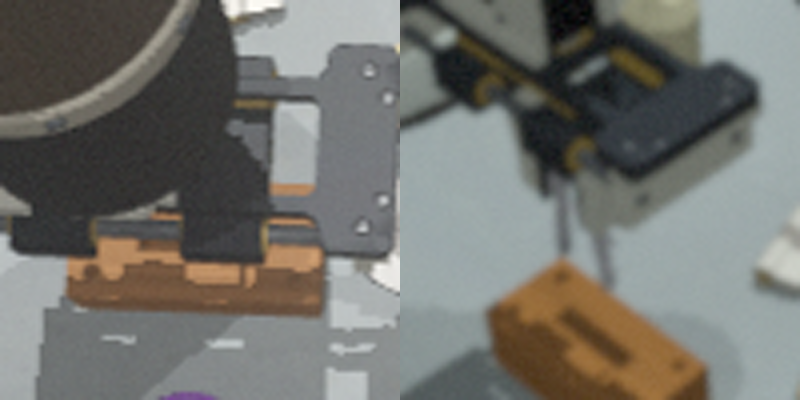

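The tweezers are lifted out and hanging, with tips at about scene (230,176) and (241,183). I'll carry them toward the housing gently, tips at about 0.10 m.

Request:
{"fn": "play_rows", "kwargs": {
  "rows": [
    [[0.705,-0.001,0.02,0,-0.02],[0.705,-0.004,0.06,0,-0.04],[0.705,-0.008,0.12,0,-0.06],[0.705,-0.012,0.19,0,-0.08],[0.705,-0.016,0.26,0,-0.1],[0.705,-0.02,0.33,0,-0.12],[0.705,-0.024,0.4,0,-0.14],[0.705,-0.026,0.46,0,-0.155]]
  ]
}}

```text
time_s: 4.4
tcp_pos: [0.4984, -0.0117, 0.1457]
eef_rot: [180.0, 0.1, 15.2]
contact_force: [0.9, 0.6, -0.3]
gripper_width: 0.026
gripper_force: 2.1
```

Run:
```python
from h import *
plan([.4984,-.028,.110],15.9)
```

```text
shares [-0.0084  0.0314  0.0714] turn -0.0079 t 4.4 tcp [ 0.4984 -0.0117  0.1457] rot [1.800e+02 1.200e-01 1.522e+01] F [ 0.9  0.6 -0.3] w 26.0 gf 2.1
```

Request:
{"fn": "play_rows", "kwargs": {
  "rows": [
    [[0.705,-0.003,0.015,0.02,-0.004],[0.705,-0.008,0.031,0.045,-0.008],[0.705,-0.008,0.031,0.065,-0.008],[0.705,-0.008,0.031,0.071,-0.008],[0.705,-0.008,0.031,0.071,-0.008],[0.705,-0.008,0.031,0.071,-0.008],[0.705,-0.008,0.031,0.071,-0.008],[0.705,-0.008,0.031,0.071,-0.008]]
  ]
}}

```text
time_s: 5.07
tcp_pos: [0.5003, -0.025, 0.1116]
eef_rot: [180.0, -0.1, 15.9]
contact_force: [0.7, -0.1, -0.5]
gripper_width: 0.026
gripper_force: 2.2
```

Run:
```python
from h import *
plan([.4984,-.028,.110],15.9)
t=r.capture("top")[:,:,::-1];s=r.capture("scene")[:,:,::-1]
cv2.imwrite("pics/t4.png",t);cv2.imwrite("pics/s4.png",s)
up=lambda c:cv2.resize(c,None,fx=5,fy=5,interpolation=cv2.INTER_CUBIC)
o=[up(t[200:280,317:397]),up(s[222:302,284:364])]
s0=cv2.imread("pics/scene0.png")
cv2.imwrite("pics/z4.png",np.hstack(o))
h=np.array([np.cos(np.radians(15.9)),np.sin(np.radians(15.9))]);y=np.array([-h[1],h[0]])
c=np.array([.520,-.0218]);m=c-.0225*h
for n,o in(("top",(317,200)),("scene",(284,222))):
  for k in(1,-1):
    print(n,k,"tab",((proj(n,[*(m+k*.014*y),.041])-o+.4/5*0)*5).round(),"tip",((proj(n,[*(np.array(r.get_state()["tcp_pos"][:2])+k*.0165*y),r.get_state()["tcp_pos"][2]-.048])-o)*5).round())
```

```text
shares [-0.0052  0.0048  0.0031] turn -0.0002 t 5.07 tcp [ 0.5003 -0.025   0.1116] rot [ 1.800e+02 -5.000e-02  1.588e+01] F [ 0.7 -0.1 -0.5] w 26.0 gf 2.2
top 1 tab [189. 223.] tip [184. 210.]
top -1 tab [261. 208.] tip [271. 192.]
scene 1 tab [142. 218.] tip [137. 175.]
scene -1 tab [208. 250.] tip [216. 213.]
```

View pics/z4.png

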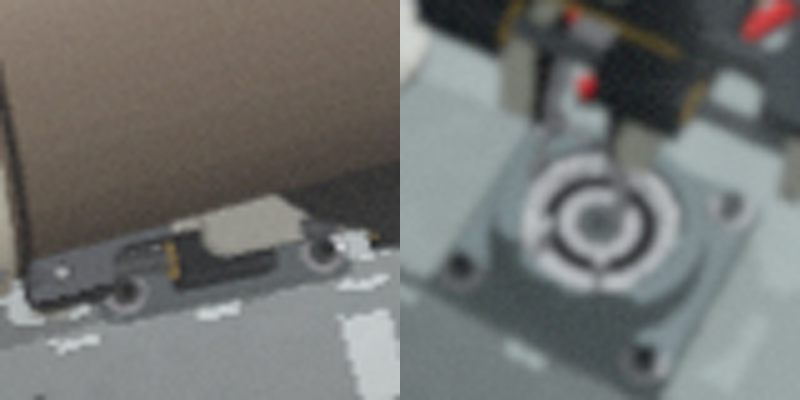

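The gripper hides the tips in the top view. In the scene view the blades come down near crop (540,130) and (625,190), above the tabs at (545,235) and (600,280). I need a finer look with the predicted points marked.

Run:
```python
from h import *
s=cv2.imread("pics/s4.png");s0=cv2.imread("pics/scene0.png");t0=cv2.imread("pics/top0.png")
g=lambda c:np.clip((c.astype(float)-40)*1.4,0,255).astype(np.uint8)
def up(c,k=8): return cv2.resize(g(c),None,fx=k,fy=k,interpolation=cv2.INTER_LANCZOS4)
x,y=298,232
A=up(s[y:y+50,x:x+50]);B=up(s0[y:y+50,x:x+50]);C=up(t0[228:253,332:382]);D=up(cv2.absdiff(s,s0)[y+10:y+35,x:x+50]+40)
h=np.array([np.cos(np.radians(15.9)),np.sin(np.radians(15.9))]);yy=np.array([-h[1],h[0]]);m=np.array([.520,-.0218])-.0225*h
st=r.get_state()["tcp_pos"]
def dot(I,n,p,o,c): q=((proj(n,p)-o)*8+4).round().astype(int);cv2.circle(I,tuple(map(int,q)),3,c,1)
for k in(1,-1):
    dot(A,"scene",[*(st[:2]+k*.0165*yy),st[2]-.048],(x,y),(0,0,255))
    for z in(.041,.025): dot(B,"scene",[*(m+k*.014*yy),z],(x,y),(0,255,0));dot(C,"top",[*(m+k*.014*yy),z],(332,228),(0,255,0))
cv2.imwrite("pics/z5.png",np.vstack([np.hstack([A,B]),np.hstack([C,D])]))
```

```text
(no output)
```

View pics/z5.png

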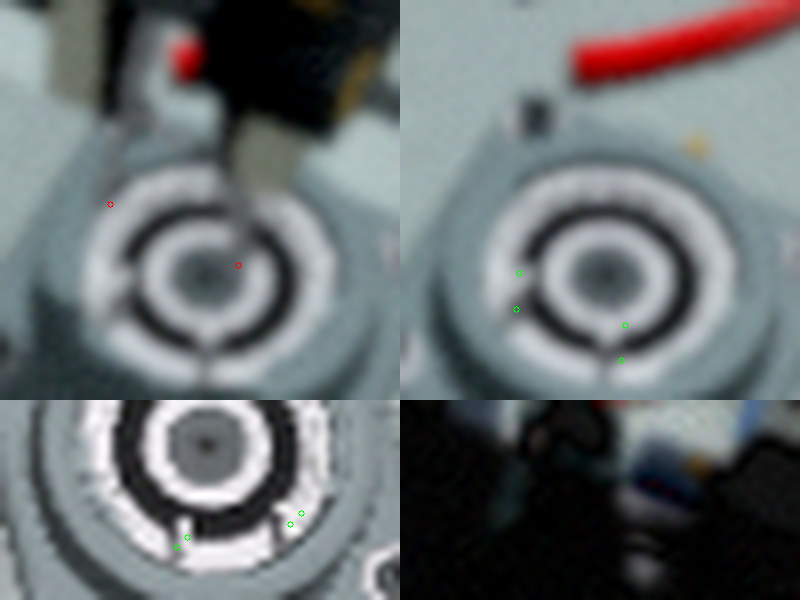

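The predicted tip marks agree with the visible blades to within about 1–2 mm. The tab features sit close to the predictions: top view near (354.5,245) and (367.5,244), scene view near (312,268) and (324,274). I'll read the raw pixel values to settle the opening's angle.

Run:
```python
from h import *
t=cv2.cvtColor(cv2.imread("pics/top0.png"),6)
print("     ",*range(348,378))
for v in range(234,253):print(v,*["%3d"%a for a in t[v,348:378]])
print(proj("top",[.52,-.0218,.022]),proj("top",[.52,-.0218,.025]),proj("top",[.52,-.0218,.029]))
for k in(8,16,24):
  h=np.array([np.cos(np.radians(k)),np.sin(np.radians(k))]);y=np.array([-h[1],h[0]]);m=np.array([.52,-.0218])
  print(k,[[proj("top",[*(m-a*h+b*y),.041]).round(1).tolist() for a in(.0185,.0265)] for b in(.014,.011,-.011,-.014)])
```

```text
348 349 350 351 352 353 354 355 356 357 358 359 360 361 362 363 364 365 366 367 368 369 370 371 372 373 374 375 376 377
234  67 106 180 216 195 119 117 119 112  94  97 112 117 114 142 185 209 183  65  65  63 132 180 197 199 142 149 145 150 149
235  67  82 167 214 198 133 118 119 116 114 115 114 116 114 159 202 201 155  65  66  64 132 165 179 201 138 139 142 154 148
236  68  65 156 211 213 194 126 117 115 115 116 117 116 122 176 214 199 149  65  61  66 139 172 175 195 124 136 139 151 147
237  64  66 102 173 210 202 157 127 119 116 116 119 132 165 200 212 185  88  64  70  76 161 195 177 192 148 138 133 151 147
238  65  70  66 101 175 210 204 177 147 140 143 157 192 211 209 191 120  66  63  67  89 163 197 182 174 158 148 151 150 148
239  79  64  64  68 129 189 207 210 212 212 214 212 212 208 189 122  65  62  67  69 136 179 191 204 171 154 142 153 148 141
240 142  71  67  63  67  82 145 191 205 206 208 207 206 187 121  63  65  69  92 128 172 198 193 194 126 104 141 151 148 139
241 196 117  69  64  64  62  64  81 102 119 138 126  88  60  64  65  66  74 163 215 204 200 211 184 103 124 153 
[... 1178 characters left out ...]
8 149 150 149 149 149 148 144 142 126 105  88  94 105 123 148 145 148 177
252  80  86 110 132 141 143 151 147 146 145 146 149 148 147 143 143 142 141 128 102  80  84  95 107 126 149 147 148 148 149
[357.62569512 233.41749487] [357.86611769 233.15169104] [358.18914862 232.79455792]
8 [[[352.8, 241.8], [353.2, 246.0]], [[354.4, 241.7], [354.8, 245.9]], [[366.0, 240.9], [366.4, 245.1]], [[367.5, 240.8], [368.0, 245.0]]]
16 [[[354.3, 242.6], [355.3, 246.7]], [[355.9, 242.3], [356.9, 246.4]], [[367.2, 239.9], [368.2, 244.0]], [[368.7, 239.6], [369.7, 243.7]]]
24 [[[355.9, 243.2], [357.5, 247.2]], [[357.4, 242.7], [359.0, 246.6]], [[368.2, 238.8], [369.8, 242.7]], [[369.7, 238.3], [371.3, 242.2]]]
```

Run:
```python
from h import *
a=[]
for n,(x0,y0,x1,y1) in(("top",(340,215,375,250)),("scene",(308,250,340,285))):
    g=cv2.cvtColor(cv2.imread(f"pics/{n}0.png"),6)
    g=cv2.resize(g[y0:y1,x0:x1],None,fx=8,fy=8,interpolation=cv2.INTER_CUBIC)
    m=(g<100 if n=="top" else g<g.min()+40).astype(np.uint8)
    cs=[c for c in cv2.findContours(m,cv2.RETR_LIST,2)[0] if cv2.contourArea(c)>1500]
    for c in cs:
        e=cv2.fitEllipse(c);print(n,cv2.contourArea(c)/64,(np.array(e[0])+.5)/8-.5+[x0,y0],np.array(e[1])/8)
for z in(.0215,):print(onz("top",357.1,232.75,z),onz("scene",323.1,265.9,z),tri((323.1,265.9),(357.1,232.75)))
plan([.5,-.027,.115],14.5)
```

```text
top 217.3125 [357.34304047 233.17669106] [16.16513824 17.12376022]
top 399.4296875 [357.40089035 233.2162075 ] [21.90127945 23.42581749]
scene 82.25 [335.85294342 242.3552227 ] [67.95943451 90.84057617]
scene 71.6484375 [323.70429993 266.21834183] [17.06003571 20.43189621]
[ 0.5213361  -0.02080397  0.0215    ] [ 0.51866891 -0.02124811  0.0215    ] (array([ 0.52094387, -0.02064751,  0.01891441]), np.float64(0.0019985259240288306))
shares [-0.0012  0.0034 -0.0069] turn 0.0158 t 5.17 tcp [ 0.5001 -0.0252  0.1115] rot [-1.800e+02 -5.000e-02  1.586e+01] F [-0.8 -0.6 -0.8] w 25.8 gf 2.2
```

The ring centre comes out at about (0.5203, -0.0213), with the opening at a yaw of about 12.5°, so the tab midpoint is (0.498, -0.026). I'll align first, staying above the tabs.

```bash
python3 -c "
from h import *
plan([.4985,-.0262,.097],12.5)"
```

```text
shares [-0.0037  0.0011  0.0291] turn 0.0391 t 5.17 tcp [ 0.5001 -0.0252  0.1115] rot [-1.800e+02 -5.000e-02  1.586e+01] F [-0.8 -0.6 -0.8] w 25.8 gf 2.2
```

Request:
{"fn": "play_rows", "kwargs": {
  "rows": [
    [[0.7,-0.003,0.001,0.01,0.02],[0.7,-0.0037,0.001,0.02,0.039],[0.7,-0.0037,0.001,0.029,0.039],[0.7,-0.0037,0.001,0.029,0.039],[0.7,-0.0037,0.001,0.029,0.039],[0.7,-0.0037,0.001,0.029,0.039],[0.7,-0.0037,0.001,0.029,0.039],[0.7,-0.0037,0.001,0.029,0.039]]
  ]
}}

```text
time_s: 5.83
tcp_pos: [0.4984, -0.0266, 0.0968]
eef_rot: [-180.0, -0.0, 12.5]
contact_force: [-0.1, 0.4, -0.4]
gripper_width: 0.0264
gripper_force: 2.0
```

Run:
```python
from h import *
plan([.4985,-.0262,.080],12.5)
s=r.capture("scene")[:,:,::-1];cv2.imwrite("pics/s6.png",s)
s0=cv2.imread("pics/scene0.png");x,y=298,242
g=lambda c:np.clip((c.astype(float)-60)*1.6,0,255).astype(np.uint8)
up=lambda c:cv2.resize(g(c),None,fx=10,fy=10,interpolation=cv2.INTER_LANCZOS4)
cv2.imwrite("pics/z6.png",np.hstack([up(s[y:y+45,x:x+40]),up(s0[y:y+45,x:x+40])]))
st=r.get_state()["tcp_pos"];a=np.radians(12.5);yy=np.array([-np.sin(a),np.cos(a)])
for k in(1,-1):print(((proj("scene",[*(st[:2]+k*.0165*yy),st[2]-.048])-(x,y))*10+5).round(),((proj("scene",[*(st[:2]+k*.014*yy),.041])-(x,y))*10+5).round())
```

```text
shares [ 0.0004 -0.0006  0.0337] turn -0.0001 t 5.83 tcp [ 0.4984 -0.0266  0.0968] rot [-1.800e+02 -3.000e-02  1.249e+01] F [-0.1  0.4 -0.4] w 26.4 gf 2.0
[136. 205.] [146. 234.]
[288. 289.] [274. 305.]
```

View pics/z6.png

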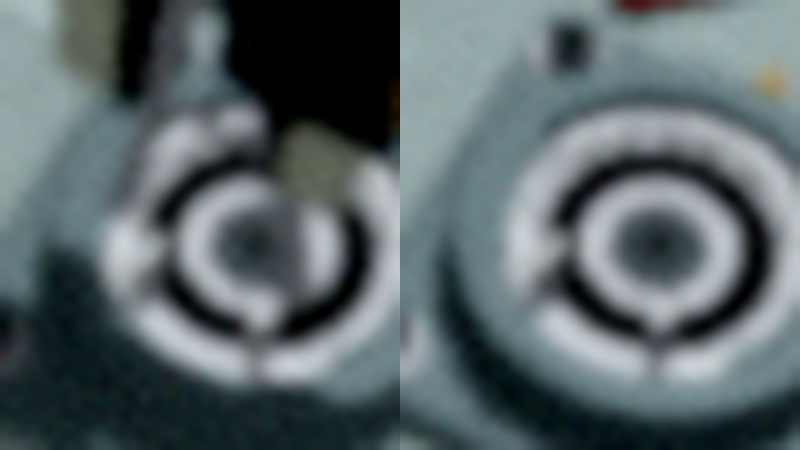

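The tips at crop (135,205) and (290,285) stand just outside the two tabs, whose tops are near (150,240) and (262,305). That matches the prediction, so I'll lower them.

Request:
{"fn": "play_rows", "kwargs": {
  "rows": [
    [[0.7,0,0,0.004,0],[0.7,0,0,0.009,0],[0.7,0,0,0.014,0],[0.7,0,0,0.019,0],[0.7,0,0,0.024,0],[0.7,0,0,0.029,0],[0.7,0,0,0.0335,0],[0.7,0,0,0.0335,0]]
  ]
}}

```text
time_s: 6.55
tcp_pos: [0.4978, -0.0267, 0.0792]
eef_rot: [180.0, 0.1, 12.5]
contact_force: [-0.2, -0.1, -1.8]
gripper_width: 0.0266
gripper_force: 2.0
```

```bash
python3 -c "
from h import *
plan([.4985,-.0262,.080],12.5)"
```

```text
shares [ 0.0016 -0.0008 -0.0016] turn -0.0004 t 6.55 tcp [ 0.4978 -0.0267  0.0792] rot [1.800e+02 6.000e-02 1.247e+01] F [-0.2 -0.1 -1.8] w 26.6 gf 2.0
```

No contact on the way down. I'll squeeze partway.

Request:
{"fn": "play_rows", "kwargs": {
  "rows": [
    [[0.71,0,0,0,0],[0.72,0,0,0,0],[0.73,0,0,0,0],[0.738,0,0,0,0],[0.746,0,0,0,0],[0.754,0,0,0,0],[0.76,0,0,0,0],[0.76,0,0,0,0]]
  ]
}}

```text
time_s: 7.22
tcp_pos: [0.4981, -0.0266, 0.0799]
eef_rot: [-180.0, -0.0, 12.5]
contact_force: [0.5, -0.2, -1.0]
gripper_width: 0.0214
gripper_force: 6.4
```

```bash
python3 -c "
from h import *
plan([.4985,-.0262,.080],12.5);print(r.get_state()['moment'])"
```

```text
shares [ 0.0009 -0.0007 -0.0003] turn -0.0003 t 7.22 tcp [ 0.4981 -0.0266  0.0799] rot [-180.     -0.     12.47] F [ 0.5 -0.2 -1. ] w 21.4 gf 6.4
[-0.11532189  0.06320723  0.00682957]
```

The grip force is above the bare tweezer spring, so the tabs are engaged. I'll go on to the mark.

Request:
{"fn": "play_rows", "kwargs": {
  "rows": [
    [[0.766,0,0,0,0],[0.772,0,0,0,0],[0.778,0,0,0,0],[0.784,0,0,0,0],[0.79,0,0,0,0],[0.794,0,0,0,0],[0.797,0,0,0,0],[0.797,0,0,0,0]]
  ],
  "squeeze": 25
}}

```text
time_s: 7.88
tcp_pos: [0.4981, -0.0266, 0.0798]
eef_rot: [180.0, 0.0, 12.5]
contact_force: [-0.3, -0.1, -0.6]
gripper_width: 0.0181
gripper_force: 11.6
```

```bash
python3 -c "
from h import *
plan([.4985,-.0262,.135],12.5);print(r.get_state()['moment'])
s=r.capture('scene')[:,:,::-1];cv2.imwrite('pics/s7.png',s)"
```

```text
shares [ 0.0009 -0.0007 -0.1104] turn -0.0003 t 7.88 tcp [ 0.4981 -0.0266  0.0798] rot [1.800e+02 1.000e-02 1.247e+01] F [-0.3 -0.1 -0.6] w 18.1 gf 11.6
[-0.09431041  0.10594755 -0.0254262 ]
```

The opening is 18.1 mm at 11.6 N, as expected with the ring at the mark. I'll start the lift slowly.

Request:
{"fn": "play_rows", "kwargs": {
  "rows": [
    [[0.798,0,0,0,0],[0.798,0,0,0,0],[0.798,0,0,-0.003,0],[0.798,0,0,-0.006,0],[0.798,0,0,-0.01,0],[0.798,0,0,-0.014,0],[0.798,0,0,-0.018,0],[0.798,0,0,-0.022,0]]
  ]
}}

```text
time_s: 8.6
tcp_pos: [0.4983, -0.0266, 0.0911]
eef_rot: [180.0, -0.0, 12.5]
contact_force: [0.4, -0.2, -0.3]
gripper_width: 0.0179
gripper_force: 12.8
```

```bash
python3 -c "
from h import *
plan([.4981,-.0266,.138],12.5);print(r.get_state()['moment'])"
```

```text
shares [-0.0004 -0.0001 -0.0937] turn -0.0003 t 8.6 tcp [ 0.4983 -0.0266  0.0911] rot [ 1.800e+02 -2.000e-02  1.248e+01] F [ 0.4 -0.2 -0.3] w 17.9 gf 12.8
[-0.05589974 -0.01867151 -0.0076292 ]
```

Request:
{"fn": "play_rows", "kwargs": {
  "rows": [
    [[0.798,0,0,-0.006,0],[0.798,0,0,-0.016,0],[0.798,0,0,-0.03,0],[0.798,0,0,-0.046,0],[0.798,0,0,-0.062,0],[0.798,0,0,-0.076,0],[0.798,0,0,-0.087,0],[0.798,0,0,-0.094,0]]
  ]
}}

```text
time_s: 9.27
tcp_pos: [0.4985, -0.0265, 0.1389]
eef_rot: [-180.0, -0.1, 12.5]
contact_force: [1.4, -0.3, 0.3]
gripper_width: 0.0177
gripper_force: 12.8
```

Request:
{"fn": "play_rows", "kwargs": {
  "rows": [
    [[0.798,0,0,0,0],[0.798,0,0,0,0],[0.798,0,0,0,0],[0.798,0,0,0,0],[0.798,0,0,0,0],[0.798,0,0,0,0],[0.798,0,0,0,0],[0.798,0,0,0,0]]
  ]
}}

```text
time_s: 9.93
tcp_pos: [0.4981, -0.0266, 0.1377]
eef_rot: [180.0, 0.0, 12.5]
contact_force: [0.0, 0.8, -0.9]
gripper_width: 0.0178
gripper_force: 12.8
```

Run:
```python
from h import *
plan([.4981,-.0266,.138],12.5)
s=r.capture("scene")[:,:,::-1];t=r.capture("top")[:,:,::-1];x,y=285,200
up=lambda c,k:cv2.resize(c,None,fx=k,fy=k,interpolation=cv2.INTER_LANCZOS4)
cv2.imwrite("pics/z7.png",np.hstack([up(s[y:y+100,x:x+80],5),up(t[180:280,317:397],5)]))
c=np.array([.5203,-.0213,.080]);print((proj("scene",c)-(x,y))*5)
```

```text
shares [-0.     -0.0001 -0.0006] turn -0.0003 t 9.93 tcp [ 0.4981 -0.0266  0.1377] rot [1.800e+02 1.000e-02 1.247e+01] F [ 0.   0.8 -0.9] w 17.8 gf 12.8
[203.49965487 240.69482093]
```

View pics/z7.png

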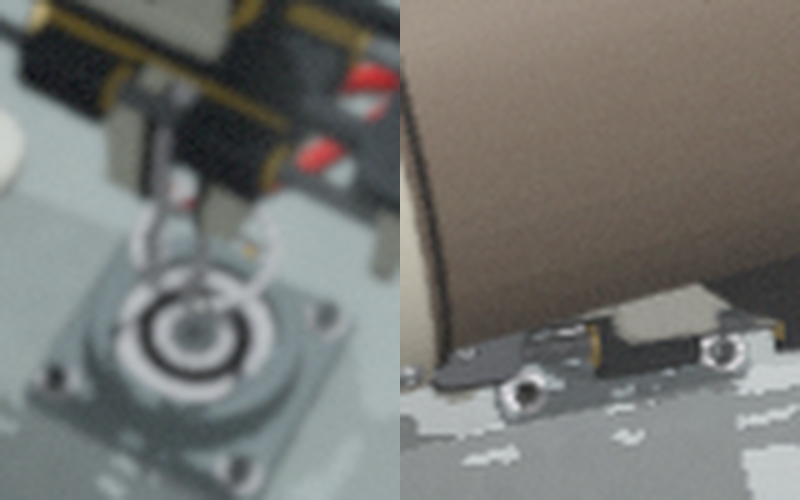

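The ring hangs level from the tips, centred near scene crop (203,245), well clear of the housing. I'll make a small trim to the 18.0 mm mark and let it settle.

Request:
{"fn": "play_rows", "kwargs": {
  "rows": [
    [[0.7955,0,0,0,0],[0.7955,0,0,0,0],[0.7955,0,0,0,0],[0.7955,0,0,0,0],[0.7955,0,0,0,0],[0.7955,0,0,0,0],[0.7955,0,0,0,0],[0.7955,0,0,0,0]]
  ]
}}

```text
time_s: 10.7
tcp_pos: [0.4982, -0.0266, 0.1378]
eef_rot: [-180.0, -0.0, 12.5]
contact_force: [0.8, 0.0, -0.4]
gripper_width: 0.018
gripper_force: 10.8
```

```bash
python3 -c "
from h import *
plan([.4981,-.0266,.138],12.5)
a=cv2.imread('pics/s7.png');s=r.capture('scene')[:,:,::-1]
# ring brightness where it is expected to be
c=proj('scene',[.5203+.029,-.0213+.006,.080]);u,v=c.round().astype(int);print(c,s[v-2:v+3,u-2:u+3].mean(2).max(),a[v-2:v+3,u-2:u+3].mean(2).max())
print(r.close_job())"
```

```text
shares [-0.0001 -0.0001 -0.0004] turn -0.0003 t 10.7 tcp [ 0.4982 -0.0266  0.1378] rot [-180.     -0.     12.47] F [ 0.8  0.  -0.4] w 18.0 gf 10.8
[333.84879135 237.43168164] 77.0 42.333333333333336
the job is handed in; nothing more can be done
None
```

I handed the job in with the ring out of the housing, held level in the tweezer tips about 8 cm above the bench, squeezed to the mark by finger opening (18.0 mm, 10.8 N); I did not check the guide-pin band in a picture.

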